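# Start the mixer under the orange-stoppered flask

### The arm

A 6-joint arm with a two-finger parallel gripper is mounted at the origin on the work surface. World frame = base frame: x ahead of the robot, y to its left, z up, the work surface at z = 0. Lengths are in m, angles in degrees, forces in N, time in s.
With the tool pointing down it reaches from about 0.325 to 0.775 m from the base axis. Payload 5.5 kg.
Tool frame: the origin (TCP) lies at the centre of the arm's flange, where the gripper is bolted on; the fingertips stand 182 mm ahead of it and the grasp point (between the pads) lies 163 mm ahead of it; z points along the fingers, y is the direction in which the jaws open and shut (so a half turn about z gives the same grasp; the last joint's range is limited). The gripper opens to 88 mm and grips with 3 to 60 N. Pads are 20 mm wide; open, the fingers measure 115 mm over their backs; the gripper's body (75 mm by 178 mm) begins 61 mm behind the grasp point.
Start: joints at [65.334, 5.22, 70.514, -0, 104.267, -3.249], TCP at [0.219, 0.559, 0.405] pointing down, gripper open.
Joint ranges: [-164.24, 164.24], [-49.07, 125.15], [9.68, 141.18], [-86.29, 266.29], [3.28, 154.24], [-151.56, 151.56]. Speed limits (degrees/s): [147.25, 147.25, 172.46, 180, 180, 180].

### API

Orientations are given as [roll, pitch, yaw] about the fixed x, y, z axes, in that order (R = Rz(yaw) Ry(pitch) Rx(roll)).
In Python, from station import r gives the robot as it stands. The module is installed in compiled form; this text tells all that it offers. Calls block until the motion is done:
- r.reach(position, orientation): joint-space move of the TCP to a pose.
- r.servo_line(position, rotation=None, speed=0.15): straight line of the TCP; rotation=None keeps the orientation; speed is the mean speed in m/s.
- r.move_joints(angles): joint-space move.
- r.let_go() and r.grab(squeeze=None): open the fingers fully, or close them until they stop; squeeze is the grip in N (None keeps the last).
- r.wait(seconds).
- r.inverse_kinematics(position, orientation): joint angles nearest the present ones, or None.
- r.sense(): the state.
- r.snapshot(name): name is "scene" or "side" or "wrist"; returns a dict with "frame" (480x640x3 uint8, red, green, blue), "fx", "fy", "cx", "cy" (pixels), "R" (3x3) and "t" (3): a world point X has camera coordinates R X + t. Camera axes: x right, y down, z forward; pixel columns grow to the right and rows downward; lengths in m; the calibration is good to about 2 mm. A picture is of the moment at which its call begins. There is no depth.
A pose or a line that the arm cannot do raises r.IKError and nothing moves.
- r.hand_in(): hands the job in, once; it reports no verdict.
The state is a dict: "clock": time; "joints": joint angles; "joint_vel": joint speeds; "joint_torque": joint torques, N m; "tcp_pos": TCP position; "orientation": TCP orientation; "contact_force": force on the tool from outside, world axes, zero at the start; "torque": the same for the moment, N m; "opening": finger opening in m.
Only numpy, scipy, OpenCV 4.12 (cv2) and the standard library are available. Lean on these libraries where they do the work, as an engineer would, in place of code of your own. Each camera call takes 0.05 s, during which the arm holds its last target. There are 200 camera calls.

### The job

Start the mixer that carries the flask with the orange stopper: with the fingertips gently press its black power key down until it switches and let it come up, then press its green start key in the same way, and withdraw well clear above it. Leave the other two mixers, all the flasks and everything else on the bench untouched; nothing is to be gripped or moved.

Things in the scene. Friction and masses are not known exactly. Their poses are not given: they have to be found in the camera images.
- mixer_a: The left (+y) of three like bench mixers: fixed, white, blue band, 240 (x) x 130 (y) mm. Origin: centre of its underside, on the table; its -x end faces roughly to the robot, z up. Control apron x -120 to -30, top 44 high, with two keys; behind it the body rises to 76 and carries a white plate 120 x 120, centre at x +50, top 84 high; one flask stands within 15 of that centre.
- a_power_top (a point): Centre of the top face of the black power key of mixer_a, a round key 30 across, standing 12 proud of a grey collar 46 across; at x -78, y +33 in the mixer's frame, top about 68 above the table when up. It goes down with the key.
- a_power (a joint): Travel of the black power key of mixer_a in m: 0 up, 0.008 fully down (vertical). It switches at 0.004. Its spring pushes it back up by itself; it starts to move at about 2 N, 4 N switches it, 6 N holds it fully down.
- a_start_top (a point): Centre of the top face of the green start key of mixer_a, a round key 30 across, standing 12 proud of a grey collar 46 across; at x -78, y -33 in the mixer's frame, top about 68 above the table when up. It goes down with the key.
- a_start (a joint): Travel of the green start key of mixer_a in m: 0 up, 0.008 fully down (vertical). It switches at 0.004. Its spring pushes it back up by itself; it starts to move at about 2 N, 4 N switches it, 6 N holds it fully down.
- mixer_b: The middle of three like bench mixers: fixed, white, blue band, 240 (x) x 130 (y) mm. Origin: centre of its underside, on the table; its -x end faces roughly to the robot, z up. Control apron x -120 to -30, top 44 high, with two keys; behind it the body rises to 76 and carries a white plate 120 x 120, centre at x +50, top 84 high; one flask stands within 15 of that centre.
- b_power_top (a point): Centre of the top face of the black power key of mixer_b, a round key 30 across, standing 12 proud of a grey collar 46 across; at x -78, y +33 in the mixer's frame, top about 68 above the table when up. It goes down with the key.
- b_power (a joint): Travel of the black power key of mixer_b in m: 0 up, 0.008 fully down (vertical). It switches at 0.004. Its spring pushes it back up by itself; it starts to move at about 2 N, 4 N switches it, 6 N holds it fully down.
- b_start_top (a point): Centre of the top face of the green start key of mixer_b, a round key 30 across, standing 12 proud of a grey collar 46 across; at x -78, y -33 in the mixer's frame, top about 68 above the table when up. It goes down with the key.
- b_start (a joint): Travel of the green start key of mixer_b in m: 0 up, 0.008 fully down (vertical). It switches at 0.004. Its spring pushes it back up by itself; it starts to move at about 2 N, 4 N switches it, 6 N holds it fully down.
- mixer_c: The right (-y) of three like bench mixers: fixed, white, blue band, 240 (x) x 130 (y) mm. Origin: centre of its underside, on the table; its -x end faces roughly to the robot, z up. Control apron x -120 to -30, top 44 high, with two keys; behind it the body rises to 76 and carries a white plate 120 x 120, centre at x +50, top 84 high; one flask stands within 15 of that centre.
- c_power_top (a point): Centre of the top face of the black power key of mixer_c, a round key 30 across, standing 12 proud of a grey collar 46 across; at x -78, y +33 in the mixer's frame, top about 68 above the table when up. It goes down with the key.
- c_power (a joint): Travel of the black power key of mixer_c in m: 0 up, 0.008 fully down (vertical). It switches at 0.004. Its spring pushes it back up by itself; it starts to move at about 2 N, 4 N switches it, 6 N holds it fully down.
- c_start_top (a point): Centre of the top face of the green start key of mixer_c, a round key 30 across, standing 12 proud of a grey collar 46 across; at x -78, y -33 in the mixer's frame, top about 68 above the table when up. It goes down with the key.
- c_start (a joint): Travel of the green start key of mixer_c in m: 0 up, 0.008 fully down (vertical). It switches at 0.004. Its spring pushes it back up by itself; it starts to move at about 2 N, 4 N switches it, 6 N holds it fully down.
- flask_orange: Loose stoppered conical glass flask with an orange stopper (38 across, seen from above as an orange disc). 68 across at its foot, 108 tall, about 0.2 kg, standing on one of the mixers' plates. Origin: centre of its underside. Which mixer it stands on varies.
- flask_blue: Loose stoppered conical glass flask with a blue stopper (38 across, seen from above as a blue disc). 68 across at its foot, 108 tall, about 0.2 kg, standing on one of the mixers' plates. Origin: centre of its underside. Which mixer it stands on varies.
- flask_black: Loose stoppered conical glass flask with a black stopper (38 across, seen from above as a black disc). 68 across at its foot, 108 tall, about 0.2 kg, standing on one of the mixers' plates. Origin: centre of its underside. Which mixer it stands on varies.
- dish: Closed clear dish, 60 across, 16 high, loose on the table to the left of the mixers. Origin: centre of its underside. Not to be touched.
- reagent: Amber bottle with a white cap, 52 across, 110 tall, loose on the table to the right of the mixers. Origin: centre of its underside. Not to be touched.
- slide_box: Blue box, 90 x 60 x 30, loose on the table to the left of the mixers. Origin: centre of its underside. Not to be touched.
- vial: Small glass vial with a red cap, 26 across, 58 tall, loose on the table to the right of the mixers. Origin: centre of its underside. Not to be touched.
Not all that is in view belongs to the job. What is shaped like the flask_orange but yellow is not meant.

How it is judged (in metres and radians):
On the way, in this order (a step that is already met when the one before it is completed fails the run):
1. the black power key of the mixer under the orange-stoppered flask is pressed at least 4 mm, its green key up (((horizontal distance between flask_orange and mixer_a below 0.09 m and value of joint a_power above 0.004 m and value of joint a_start below 0.001 m) or (horizontal distance between flask_orange and mixer_b below 0.09 m and value of joint b_power above 0.004 m and value of joint b_start below 0.001 m) or (horizontal distance between flask_orange and mixer_c below 0.09 m and value of joint c_power above 0.004 m and value of joint c_start below 0.001 m))), for 0.05 s.
2. that power key has come up again (value of joint each of a_power, a_start, b_power, b_start, c_power, c_start below 0.001 m), for 0.05 s.
3. the green start key of the same mixer is pressed at least 4 mm, its black key up (((horizontal distance between flask_orange and mixer_a below 0.09 m and value of joint a_start above 0.004 m and value of joint a_power below 0.001 m) or (horizontal distance between flask_orange and mixer_b below 0.09 m and value of joint b_start above 0.004 m and value of joint b_power below 0.001 m) or (horizontal distance between flask_orange and mixer_c below 0.09 m and value of joint c_start above 0.004 m and value of joint c_power below 0.001 m))), for 0.05 s.
At the end, for the whole second after the job is handed in: All six keys are up again (within 1 mm), the gripper is withdrawn (the point between its fingers more than 60 mm from the start key), the orange-stoppered flask is still on its mixer, and no flask or loose thing is more than 12 mm from where it began (all of step 2 and distance of each of flask_orange, flask_blue, flask_black, dish, reagent, slide_box, vial from where it was at the start of the episode below 0.012 m and ((horizontal distance between flask_orange and mixer_a below 0.09 m and distance between the grasp point and a_start_top above 0.06 m) or (horizontal distance between flask_orange and mixer_b below 0.09 m and distance between the grasp point and b_start_top above 0.06 m) or (horizontal distance between flask_orange and mixer_c below 0.09 m and distance between the grasp point and c_start_top above 0.06 m))); the robot touches nothing.
It fails at once if a key of another mixer was pressed (over 1.5 mm) ((not (horizontal distance between flask_orange and mixer_a below 0.09 m) and value of joint a_power above 0.0015 m) or (not (horizontal distance between flask_orange and mixer_a below 0.09 m) and value of joint a_start above 0.0015 m) or (not (horizontal distance between flask_orange and mixer_b below 0.09 m) and value of joint b_power above 0.0015 m) or (not (horizontal distance between flask_orange and mixer_b below 0.09 m) and value of joint b_start above 0.0015 m) or (not (horizontal distance between flask_orange and mixer_c below 0.09 m) and value of joint c_power above 0.0015 m) or (not (horizontal distance between flask_orange and mixer_c below 0.09 m) and value of joint c_start above 0.0015 m)).
It fails at once if another mixer was touched (over 1 N) ((not (horizontal distance between flask_orange and mixer_a below 0.09 m) and contact force between the fingers and mixer_a above 1 N) or (not (horizontal distance between flask_orange and mixer_a below 0.09 m) and contact force between the arm and mixer_a above 1 N) or (not (horizontal distance between flask_orange and mixer_b below 0.09 m) and contact force between the fingers and mixer_b above 1 N) or (not (horizontal distance between flask_orange and mixer_b below 0.09 m) and contact force between the arm and mixer_b above 1 N) or (not (horizontal distance between flask_orange and mixer_c below 0.09 m) and contact force between the fingers and mixer_c above 1 N) or (not (horizontal distance between flask_orange and mixer_c below 0.09 m) and contact force between the arm and mixer_c above 1 N)).
It fails at once if the mixer or its keys were pushed hard (over 25 N) (contact force between any of the fingers, the arm and mixer_a above 25 N or contact force between any of the fingers, the arm and mixer_b above 25 N or contact force between any of the fingers, the arm and mixer_c above 25 N).
It fails at once if a flask or another loose thing was touched (over 1 N) (contact force between any of the fingers, the arm and flask_orange above 1 N or contact force between any of the fingers, the arm and flask_blue above 1 N or contact force between any of the fingers, the arm and flask_black above 1 N or contact force between any of the fingers, the arm and dish above 1 N or contact force between any of the fingers, the arm and reagent above 1 N or contact force between any of the fingers, the arm and slide_box above 1 N or contact force between any of the fingers, the arm and vial above 1 N).
It fails at once if a flask or another loose thing was moved or lifted (over 12 mm) (distance of any of flask_orange, flask_blue, flask_black, dish, reagent, slide_box, vial from where it was at the start of the episode above 0.012 m).
It also fails if it takes over 38 s, if anything falls off the work surface, if the arm or the gripper's body presses on something with over 40 N, if the wrist force passes 120 N, or if a joint passes its speed limit or range.

## Working session

There is one attempt and no reset: what is moved stays moved. The work goes in short steps, each a Python script; the robot and the scene stay as the last script left them, time stands still between calls to the robot, and variables do not carry over. Pictures are saved under pics/ and viewed, about 8 in all and at most 12, crops included, and the job is handed in when it is done.

```bash
mkdir -p pics
cat > h.py <<'E'
import numpy as np, cv2, json
from station import r
def snap(n,f):
    s=r.snapshot(n); cv2.imwrite(f'pics/{f}.png',cv2.cvtColor(s['frame'],cv2.COLOR_RGB2BGR))
    json.dump({k:np.asarray(s[k]).tolist() for k in('fx','fy','cx','cy','R','t')},open(f'pics/{f}.json','w')); return s
def px2w(s,u,v,z):
    R=np.array(s['R']);t=np.array(s['t']); d=R.T@np.array([(u-s['cx'])/s['fx'],(v-s['cy'])/s['fy'],1]); c=-R.T@t
    return c+d*(z-c[2])/d[2]
def w2px(s,X):
    p=np.array(s['R'])@np.array(X)+np.array(s['t']); return s['fx']*p[0]/p[2]+s['cx'],s['fy']*p[1]/p[2]+s['cy']
E
python3 - <<'E'
from h import *
for n in('scene','side'):
    s=snap(n,n+'0'); print(n,-np.array(s['R']).T@np.array(s['t']),s['fx'])
x=r.sense(); print(x['clock'],x['tcp_pos'],x['orientation'],x['contact_force'],x['opening'])
E
```

```text
scene [ 1.42597647 -0.13079403  0.82427393] 500.674417426722
side [-0.28609027 -0.78275239  0.82351856] 565.8434286736052
0.1 [0.21912615 0.55861371 0.40364485] [-1.79904135e+02 -5.50729677e-03  1.58582985e+02] [ 0.45883791 -0.4554569  -0.09612595] 0.08786601666056842
```

View pics/scene0.png

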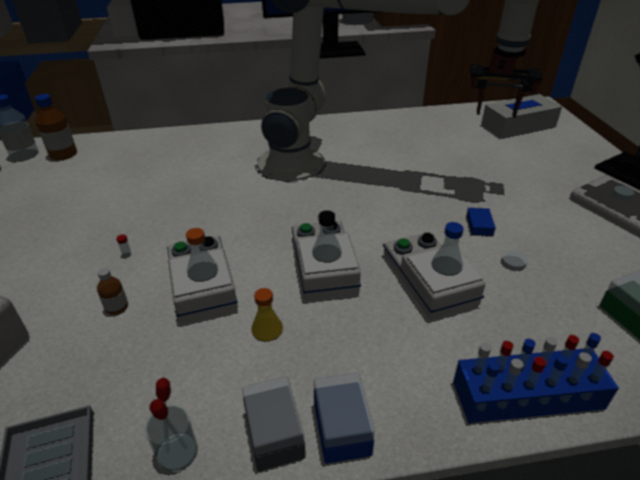

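Scene: orange stoppers appear at (196,237), on the left-in-image mixer (−y, so mixer_c), and at (264,297) on a yellow flask on the bench, which is the decoy. The black stopper is at (327,218) and the blue one at (453,230). On mixer_c the green key is at (180,248), and the black key is partly hidden near (209,241).

Run:
```python
from h import *
a=cv2.imread('pics/side0.png')
cv2.imwrite('pics/side0v.png',a)
s=json.load(open('pics/scene0.json'))
print(px2w(s,180,246,.068),px2w(s,209,241,.068),px2w(s,196,237,.19))
for p in (px2w(s,180,246,.068),px2w(s,209,241,.068)): print(w2px(json.load(open('pics/side0.json')),p))
```

```text
[ 0.4607829  -0.31476618  0.068     ] [ 0.45346114 -0.24654139  0.068     ] [ 0.59248257 -0.25423881  0.19      ]
(np.float64(398.72193802110525), np.float64(313.6274880870463))
(np.float64(369.9404910975398), np.float64(300.02428623380797))
```

View pics/side0.png

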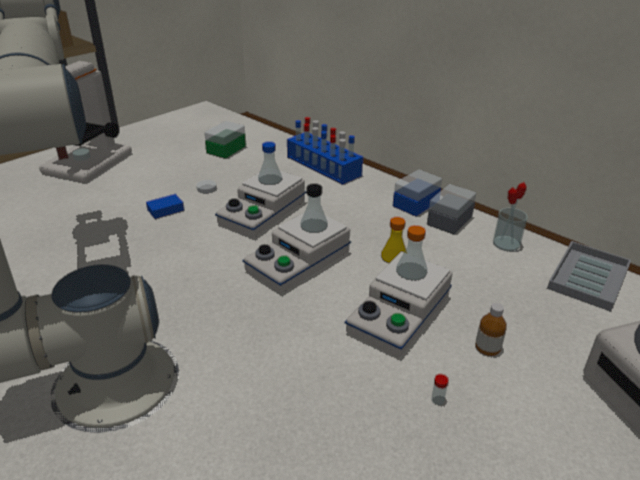

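Side view: the orange-stoppered clear flask (416,234) stands on the nearest mixer, with its black key at about (370,308) and its green key at about (398,320). The yellow decoy is behind it at (397,225). I'll crop in to check.

Run:
```python
from h import *
a=cv2.imread('pics/side0.png')[215:355,330:470]; a=cv2.resize(a,None,fx=4,fy=4,interpolation=cv2.INTER_CUBIC)
b=cv2.imread('pics/scene0.png')[220:320,155:245]; b=cv2.resize(b,None,fx=2.5,fy=2.5,interpolation=cv2.INTER_CUBIC)
c=np.zeros((560,790,3),np.uint8); c[:,:560]=a; c[:250,562:562+225]=b
cv2.imwrite('pics/crop.png',c)
```

```text
(no output)
```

View pics/crop.png

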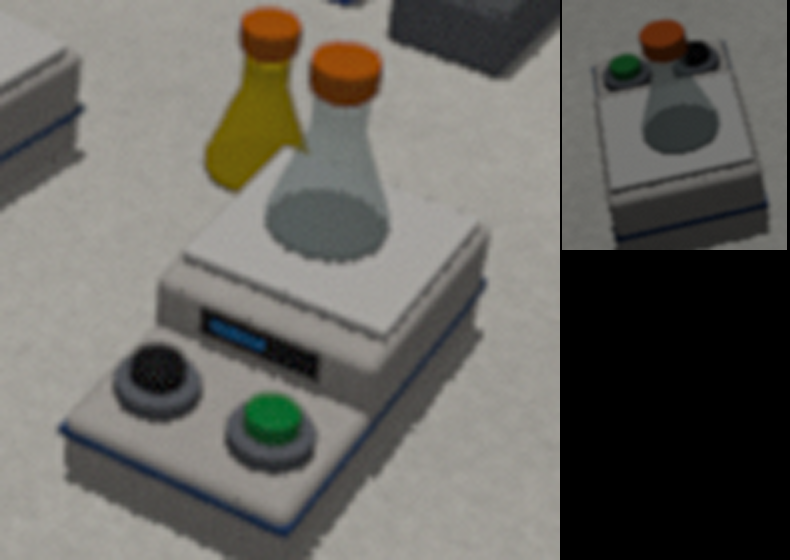

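Run:
```python
from h import *
A=json.load(open('pics/side0.json'));B=json.load(open('pics/scene0.json'))
P=lambda s:np.diag([1,1,1.])@np.array([[s['fx'],0,s['cx']],[0,s['fy'],s['cy']],[0,0,1]])@np.c_[np.array(s['R']),np.array(s['t'])]
K=[]
for a,b in(((369.5,305.5),(209,241)),((398.2,318),(180.2,246))):
    X=cv2.triangulatePoints(P(A),P(B),np.array(a,float),np.array(b,float)); X=(X[:3]/X[3]).ravel()
    k=px2w(A,*a,.068); K.append(k); print(X,k,px2w(B,*b,.068))
d=K[0]-K[1]; yaw=np.degrees(np.arctan2(-d[0],d[1])); print('yaw',yaw,np.linalg.norm(d))
m=(K[0]+K[1])/2
r.grab(5)
x=r.sense(); p=np.array(x['tcp_pos']); p[2]=.46; r.servo_line(p)
# jaw axis y along mixer y; choose yaw with smallest joint6
best=None
for w in(yaw,yaw+180):
    q=r.inverse_kinematics([m[0],m[1],.46],[180,0,w]); print(w,q)
    if q is not None and (best is None or abs(q[5])<abs(best[0][5])): best=(q,w)
r.move_joints(best[0]); print(best[1])
snap('wrist','w0'); x=r.sense(); print(x['clock'],x['tcp_pos'],x['orientation'],x['opening'],x['contact_force'])
```

```text
[ 0.44605996 -0.24969421  0.06080879] [ 0.43928019 -0.25683306  0.068     ] [ 0.45346114 -0.24654139  0.068     ]
[ 0.45475791 -0.31704882  0.06234923] [ 0.44945541 -0.32186159  0.068     ] [ 0.46086561 -0.31429434  0.068     ]
yaw 8.893137994187889 0.0658197869777827
8.893137994187889 [-3.67461522e+01 -4.46574741e+00  7.45978636e+01 -2.54444375e-14
  1.09867884e+02  4.43607098e+01]
188.8931379941879 [ -36.7461522    -4.46574741   74.5978636     0.          109.86788381
 -135.6392902 ]
8.893137994187889
5.0833 [ 0.44474258 -0.28884484  0.45998372] [-1.79995180e+02 -3.44790068e-03  8.96610246e+00] 0.00024467328727712065 [-0.07624602  0.37452115  0.25474174]
```

View pics/w0.png

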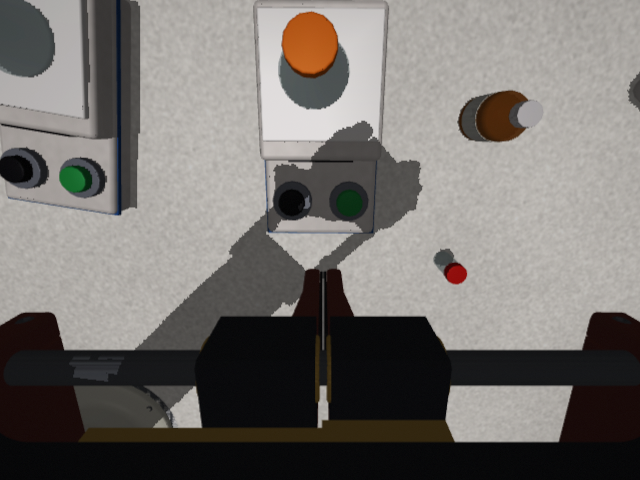

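Wrist view: orange stopper (310,43) on this mixer's plate; its black key is at (291,202) and its green key at (348,201).

Run:
```python
from h import *
s=json.load(open('pics/w0.json'))
for u in((291,202),(348,201)): print(px2w(s,*u,.068))
a=cv2.imread('pics/w0.png')[155:245,255:390]; a=cv2.convertScaleAbs(a,alpha=1.6,beta=20)
cv2.imwrite('pics/w0c.png',cv2.resize(a,None,fx=5,fy=5,interpolation=cv2.INTER_CUBIC))
```

```text
[ 0.44520063 -0.25318772  0.068     ]
[ 0.45636763 -0.31631334  0.068     ]
```

View pics/w0c.png

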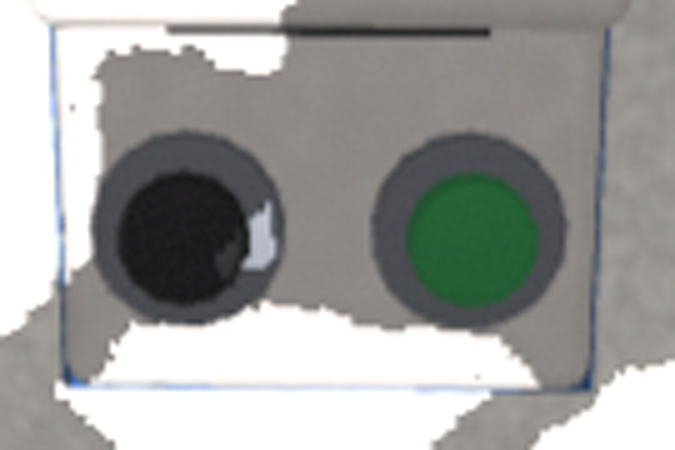

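```bash
cat > press.py <<'E'
from h import *
def press(u,v):
    s=json.load(open('pics/w0.json')); k=px2w(s,u,v,.066); print('key',k)
    r.servo_line([k[0],k[1],.30],speed=.2); r.servo_line([k[0],k[1],.260],speed=.1); r.wait(.2)
    f0=np.array(r.sense()['contact_force']); z=.260; z0=None
    while z>.232:
        z-=.001; r.servo_line([k[0],k[1],z],speed=.02); r.wait(.05)
        x=r.sense(); f=np.array(x['contact_force'])-f0; tip=x['tcp_pos'][2]-.182
        if z0 is None and f[2]>1.2: z0=tip
        if f[2]>.6: print(round(tip,4),f.round(2))
        if f[2]>10 or (z0 and z0-tip>.0065): break
    r.wait(.15); x=r.sense(); print('end',x['tcp_pos'],(np.array(x['contact_force'])-f0).round(2))
    r.servo_line([k[0],k[1],.30],speed=.1); r.wait(.2); print('clock',r.sense()['clock'],(np.array(r.sense()['contact_force'])-f0).round(2))
E
python3 -c "
from press import *
press(291.8,202.4)"
```

```text
key [ 0.44447361 -0.25401328  0.066     ]
0.0759 [-1.2   0.43  0.67]
0.0683 [-0.78  0.62  1.27]
0.0672 [-0.3  -0.29  2.15]
0.0662 [0.39 0.34 2.9 ]
0.0651 [-0.02  0.36  3.12]
0.0641 [-0.1  -0.57  3.94]
0.0631 [ 1.08 -0.48  3.94]
0.0621 [0.37 0.3  4.91]
0.0612 [-0.51 -0.26  5.04]
end [ 0.44453064 -0.25405032  0.24321955] [ 0.72 -0.58  5.18]
clock 12.9667 [-0.34  0.16  0.44]
```

The force profile fits the key spring: contact at about 68 mm, then 5.2 N at roughly 7 mm of travel. Next is the green key.

```bash
python3 -c "
from press import *
press(349.6,202.8)
p=r.sense()['tcp_pos']; r.servo_line([p[0],p[1],.46],speed=.2); r.wait(.2)
snap('wrist','w1'); snap('side','s1'); x=r.sense(); print(x['clock'],x['tcp_pos'],x['contact_force'])
a=cv2.imread('pics/w1.png')[:300]; b=cv2.imread('pics/s1.png')[100:400]
cv2.imwrite('pics/end.png',np.vstack([a,b]))
"
```

```text
key [ 0.45426603 -0.31867991  0.066     ]
0.0683 [1.29 0.11 0.82]
0.0672 [ 0.16 -0.23  2.71]
0.0662 [ 1.01 -0.77  3.07]
0.0652 [ 1.33 -0.23  2.68]
0.0641 [ 0.62 -0.81  3.56]
0.0631 [ 1.09 -0.19  3.92]
0.0621 [ 1.32 -0.62  5.27]
0.0612 [ 1.55 -1.12  5.15]
0.0603 [0.09 0.09 5.44]
end [ 0.45432219 -0.31869146  0.2423318 ] [ 0.36 -0.81  6.59]
clock 20.675 [-0.16 -0.31 -0.46]
21.925 [ 0.45417343 -0.31862511  0.45907694] [-0.05213874 -0.5598841   0.07731896]
```

View pics/end.png

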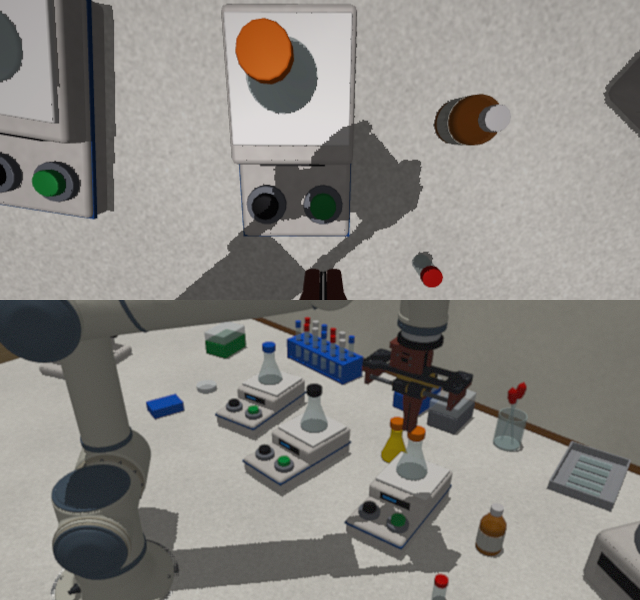

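Both keys look up, all the flasks and loose things appear where they were, and the gripper is well clear above. Handing in.

```bash
python3 -c "
from station import r
print(r.hand_in())"
```

```text
the job is handed in; nothing more can be done
None
```

I started mixer_c, the right-hand (−y) mixer, which carries the clear flask with the orange stopper. The yellow flask with an orange stopper stands on the bench, so I left it alone. With the fingers closed, I pressed and released the black power key, then did the same with the green start key. I then withdrew to a TCP height of 0.46 m and handed in about 22 s into the 38 s limit.

| Key | First contact (tip height) | Travel | Final force |
|---|---|---|---|
| Black power | about 68 mm | about 7 mm | 5.2 N |
| Green start | about 68 mm | about 7–8 mm | 6.6 N |

- **Key travel:** this is worked out from tip height and force, because the key joints can't be read directly. The 4 mm switching point was clearly passed on both keys.
- **After each press:** the force fell back to about 0, within ±0.5 N of noise. The last pictures show both keys up, nothing visibly moved and the gripper clear.
- **One disagreement:** the first scene and side camera estimates of the key positions differed by about 10–17 mm. I used the wrist view instead, and the contact heights matched the stated 68 mm. The hand-in gave no verdict.

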